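# Hook a dropped clamp ring out from under the lamp guard

### The arm

A 7-joint arm with a two-finger parallel gripper is mounted at the origin on the work surface. World frame = base frame: x ahead of the robot, y to its left, z up, the work surface at z = 0. Lengths are in m, angles in rad, forces in N, time in s.
With the tool pointing down it reaches from about 0.4 to 0.85 m from the base axis. Payload 10.4 kg.
Tool frame: the origin (TCP) lies midway between the tips of the shut fingers; the grasp point (between the pads) lies 19 mm behind it; x points along the fingers, y is the direction in which the jaws open and shut, and the axes are right-handed (so a half turn about x gives the same grasp; the last joint's range is limited). The gripper opens to 87 mm and grips with 3 to 60 N. Pads are 19 mm wide; open, the fingers measure 117 mm over their backs; the gripper's body (75 mm by 190 mm) begins 51 mm behind the grasp point.
Start: joints at [1.284, 0.332, -0.065, 1.46, 0.022, 1.35, -0.088], TCP at [0.163, -0.603, 0.223] pointing down, gripper open.
Joint ranges: [-2.6, 2.6], [-0.5, 2.12], [-1.47, 1.34], [0.16, 2.42], [-1.27, 4.41], [0.06, 2.06], [-2.6, 2.6]. Speed limits (rad/s): [2.22, 2.22, 2.79, 2.79, 3.14, 3.14, 3.14].

### API

Orientations are given as a unit quaternion [x, y, z, w].
In Python, from bench import * gives the robot as it stands.
- The arm moves only by the shell command python3 -m inch 'ROWS' [FORCE]. ROWS is JSON, a list that holds one entry, the list of rows, each a list of 7 numbers: the shift along the world's x, y, z each as a share of 120 mm, from -1 to 1, then the turn, a rotation vector about the world's x, y, z each as a share of 2 pi rad, from -1 to 1, then the closure, from 0 (fully open) to 1 (shut). A call has 1 to 10 rows; each row is the pose to reach, as a shift and turn from the pose commanded when the call began, turning the shorter way round; what a row does not reach only later rows make up. A row lasts 1/10 s, in which the tool goes at most 50 mm and 8.59 degrees, less where a joint would pass 70% of its speed; a pose out of reach is approached as far as the arm can. A call with a number of a shift or a turn outside -1 to 1 is refused whole. A call with a gripper value outside its range is refused whole. The fingers move at their own pace and stop on an object; FORCE is the grip in N (left out, the last holds). Time passes only in rows, so rows that repeat a pose let the fingers close. It gives the time, the measured TCP pose, the force and the opening at its end, in the units of the state.
- read_state(): the state, without advancing time (a new reading comes with each control period).
- camera(name): name is "scene" or "top" or "wrist"; returns the picture (400x640x3 uint8, red, green, blue); there is no depth.
- get_calibration(name): a dict with "fx", "fy", "cx", "cy" (pixels), "k1" (the pictures are not rectified: a ray, as slopes to the right and down, at radius r is drawn at 1 + k1 r^2 times it, then the intrinsics apply), "xyz" and "attitude" of the camera in the world. Camera axes: x right, y up, looking along -z (the intrinsics and any distortion apply to the point x, -y, -z); pixel columns grow to the right and rows downward; lengths in m; the calibration is good to about 2 mm. A picture is of the moment at which its call begins: read the wrist's pose just before it. get_calibration takes no time and is no camera call; for the wrist camera it gives the pose at the moment of the call.
- close_job(): hands the job in, once; it reports no verdict.
The state is a dict: "time": time; "joint_positions": joint angles; "joint_vel": joint speeds; "joint_torque": joint torques, N m; "ee_pos": TCP position; "eef_rot": TCP orientation; "ft_force": force on the tool from outside, world axes, zero at the start; "torque": the same for the moment, N m; "width": finger opening in m.
Only numpy, scipy, OpenCV 4.12 (cv2) and the standard library are available. Lean on these libraries where they do the work, as an engineer would, in place of code of your own. Each camera call takes 0.05 s, during which the arm holds its last target.

### The job

A flat metal ring has been dropped behind the fixed bar guard of the lamp head, where a hand cannot get at it. Pick up the hooked rod, reach in through the guard's open mouth with it, hook the ring and draw it out onto the open bench, so that all of the ring lies in front of the guard. Leave the solid round cap where it lies, and set the rod down on the bench with its hook clear of the guard.

Things in the scene. Friction and masses are not known exactly. Their poses are not given: they have to be found in the camera images.
- guard: Fixed frame with steel bars above and at the sides, 280 wide, 310 deep, 128 mm high, over a lamp head that fills it from 210 mm in; a small bolt stands just before that, near the middle. Open mouth 248 wide, 112 mm high, facing the robot's right (world -y) within 9 degrees. Origin: on the bench, mid-mouth, at its front face; x points level into the guard, y to the left as one looks in, z up.
- ring_mid (a point): The dropped ring: plain aluminium, 56 mm outside diameter, 36 mm hole right through, 14 mm high, lying flat on the bench inside the guard, 65 to 145 mm in from the mouth, left or right of the middle (the cap on the other side). The point is its centre, half-way up; z is its axis.
- rod_grip (a point): Hooked rod, 150 g, on the bench to the robot's right, hook to the left (+y). Upright wooden grip block 60 long, 24 wide, 70 mm tall; from its front an 8 mm rod runs level, axis 46 mm above the underside, then bends straight down to underside level. Point: centre of the block, 35 mm up; x along the rod to the hook, y across the width, z up. Hook's lower end: 270 mm along x, 35 mm below.
- hook_tip (a point): The lower end of the rod's downturned hook (8 mm thick, 42 mm of it below the level rod), on its axis; it rests on the bench at the start. Axes as those of the rod's grip.
- cap_mid (a point): Solid round aluminium cap, no hole, 56 mm in diameter, 11 mm high with a 24 mm wide boss up to 16 mm in the middle, lying flat on the bench inside the guard beside the ring. The point is on its axis, 7 mm above its underside. Not wanted: to be left where it lies.
Not all that is in view belongs to the job. What is shaped like the part that bears ring_mid but yellow is not meant.

How it is judged:
By the outcome, as a careful person would: the job done as asked, in the order asked, and still so for the second after the job is handed in, with the robot touching nothing.
It also fails if it takes over 48 s, if anything falls off the work surface, if the arm or the gripper's body presses on something with over 40 N, if the wrist force passes 120 N, or if a joint passes its speed limit or range.

## Working session

There is one attempt and no reset: what is moved stays moved. The work goes in short steps, Python scripts to look and compute and a shell command to move; the robot and the scene stay as the last step left them, time stands still between calls to the robot, and variables do not carry over. Pictures are saved under pics/ and viewed, and the job is handed in when it is done.

```bash
ls; mkdir -p pics; python3 - <<'E'
from bench import *
import cv2
s=read_state()
for k in ("time","ee_pos","eef_rot","ft_force","width"): print(k,s[k])
for n in ("scene","top","wrist"):
    c=get_calibration(n); print(n,c)
    im=camera(n); cv2.imwrite(f"pics/{n}0.png",im[:,:,::-1])
E
```

```text
pics
time 0.0
ee_pos [ 0.1628672  -0.6030067   0.22173566]
eef_rot [-0.70086861 -0.09352282  0.70105428 -0.09251788]
ft_force [-0.67924295 -0.11623311 -0.45436476]
width 0.08670579668083987
scene {'fx': 433.0519209863734, 'fy': 433.0519209863734, 'cx': 320.61039897715636, 'cy': 207.02234710316947, 'k1': -0.042906343668765376, 'xyz': array([ 1.04359854, -0.76995912,  0.75266482]), 'attitude': array([0.42141184, 0.13662895, 0.28791827, 0.84902748])}
top {'fx': 429.13935466134, 'fy': 429.13935466134, 'cx': 310.6910518605131, 'cy': 194.09468251766577, 'k1': -0.05117300831411579, 'xyz': array([ 0.30215384, -0.0054515 ,  0.95407813]), 'attitude': array([ 0.0682112 , -0.06974939, -0.69805185,  0.70937005])}
wrist {'fx': 353.1826790134714, 'fy': 353.1826790134714, 'cx': 317.4333540691416, 'cy': 196.27763695213466, 'k1': -0.036925754557285084, 'xyz': array([ 0.23052858, -0.58554418,  0.38443243]), 'attitude': array([-0.10229777,  0.0788735 , -0.60255376,  0.78755514])}
```

View pics/scene0.png

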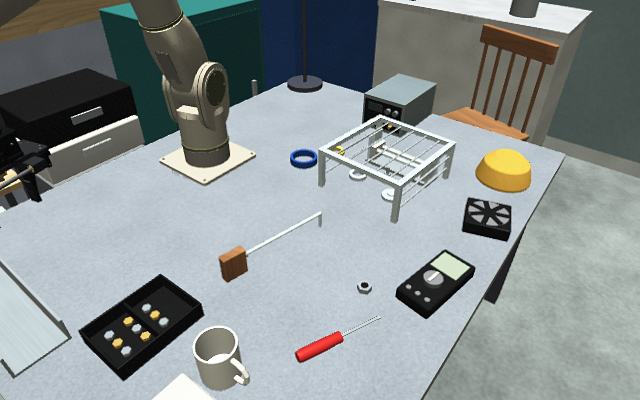

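View pics/top0.png

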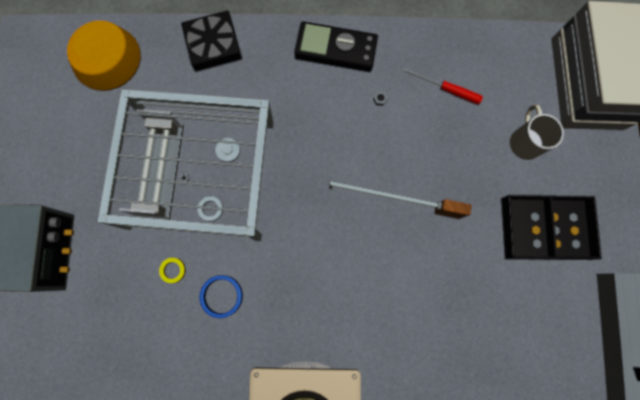

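View pics/wrist0.png

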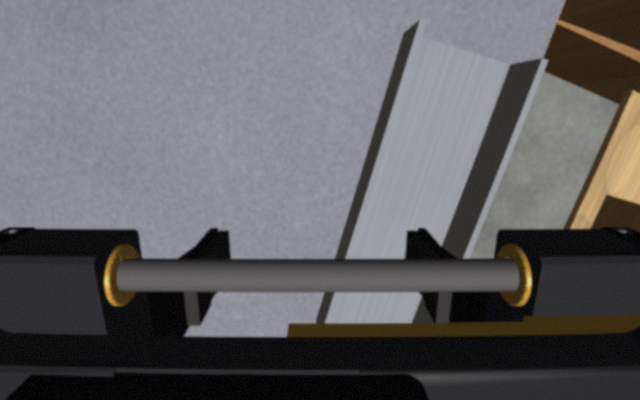

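The top view shows the guard at left with its mouth facing right, around u=265. The ring with a hole is near (209,208), the cap with a boss at (228,149), the rod's hook at (332,184) and the block at (453,208). The yellow ring at (172,270) is the decoy. Next I'll zoom in and measure.

```bash
cat > h.py <<'E'
import numpy as np, cv2
from scipy.spatial.transform import Rotation as R
def ray(c,u,v):
    p=np.array([(u-c['cx'])/c['fx'],(v-c['cy'])/c['fy']]); q=p.copy()
    for _ in range(30): q=p/(1+c['k1']*(q@q))
    d=R.from_quat(c['attitude']).apply([q[0],-q[1],-1.]); return np.array(c['xyz']),d
def plane(c,u,v,z):
    o,d=ray(c,u,v); return o+d*(z-o[2])/d[2]
def proj(c,P):
    p=R.from_quat(c['attitude']).inv().apply(np.array(P)-c['xyz']); q=np.array([p[0],-p[1]])/-p[2]
    q=q*(1+c['k1']*(q@q)); return q*[c['fx'],c['fy']]+[c['cx'],c['cy']]
def crop(im,x0,y0,x1,y1,s,name):
    o=cv2.resize(im[y0:y1,x0:x1,::-1],None,fx=s,fy=s,interpolation=cv2.INTER_CUBIC); cv2.imwrite('pics/'+name,o)
E
python3 - <<'E'
import cv2
from h import *
t=cv2.imread('pics/top0.png')[:,:,::-1]; s=cv2.imread('pics/scene0.png')[:,:,::-1]
crop(t,90,80,290,230,4,'tg.png'); crop(t,90,80,290,250,4,'tg.png'); crop(t,320,160,480,230,5,'tr.png'); crop(s,200,100,470,290,2.9,'sg.png')
E
```

```text
(no output)
```

View pics/tg.png

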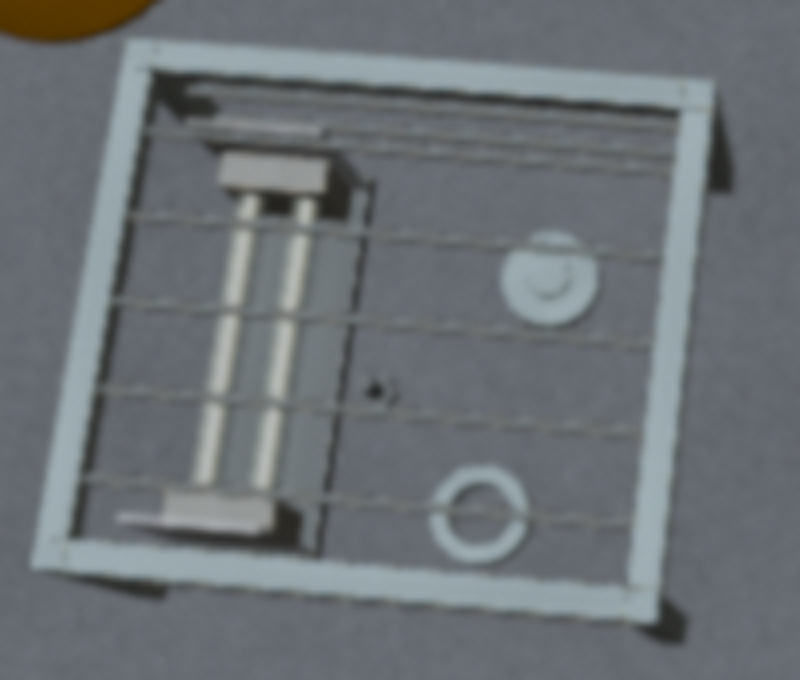

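View pics/tr.png

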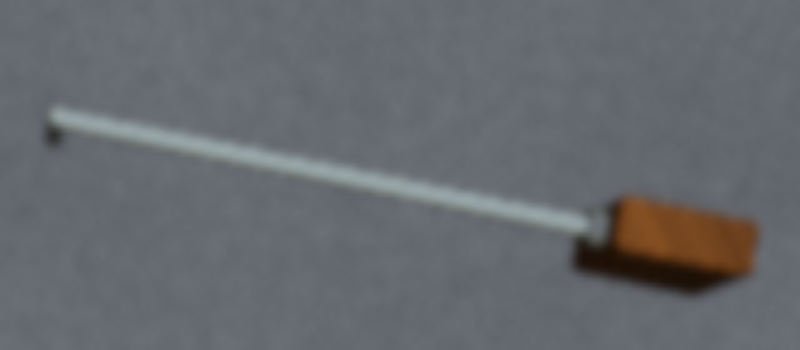

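View pics/sg.png

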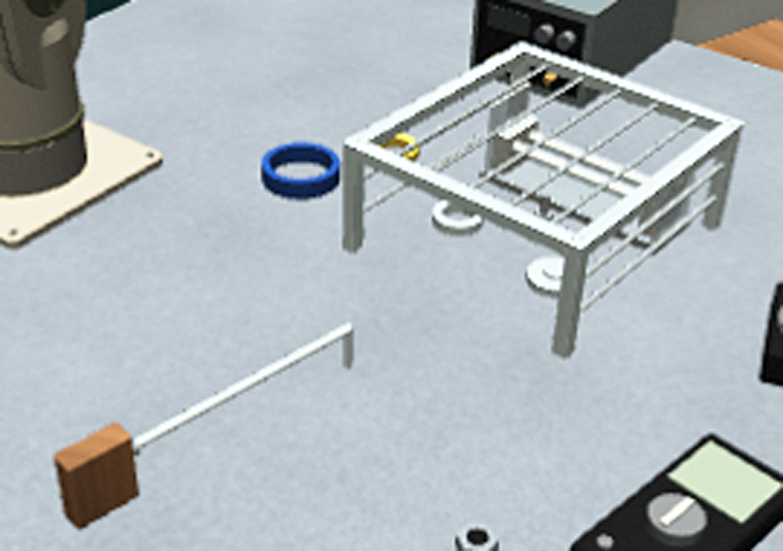

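```bash
cat > m.py <<'E'
from bench import *
from h import *
t=get_calibration('top'); s=get_calibration('scene')
T=lambda x,y:((x+.5)/4-.5+90,(y+.5)/4-.5+80)
Q=lambda x,y:((x+.5)/5-.5+320,(y+.5)/5-.5+160)
S=lambda x,y:((x+.5)/2.9-.5+200,(y+.5)/2.9-.5+100)
G={n:plane(t,*T(*p),.128) for n,p in dict(TL=(128,38),TR=(714,80),BR=(658,622),BL=(32,568)).items()}
for n in G: print(n,G[n].round(4))
m=(G['TR']+G['BR'])/2; ax=(G['BL']-G['BR']+G['TL']-G['TR']); ax/=np.linalg.norm(ax)
print('widths',np.linalg.norm(G['TR']-G['BR']),np.linalg.norm(G['TL']-G['TR']),np.linalg.norm(G['BL']-G['BR']))
ya=G['BR']-G['TR']; print('mouth',m,'yaw by sides',np.degrees(np.arctan2(ax[1],ax[0])),'by mouth',np.degrees(np.arctan2(-ya[0],ya[1])) , np.degrees(np.arctan2(ya[1],ya[0]))-90)
print('scene legs', [plane(s,*S(*p),0).round(4) for p in ((353,250),(565,356))])
r=plane(t,*T(479,513),.014); c=plane(t,*T(549,278),.0115); b=plane(t,*T(377,391),.01)
print('ring',r,'scene',plane(s,*S(458,214),.014)); print('cap',c,'bolt~',b)
B=np.array([plane(t,*Q(*p),.07) for p in ((625,197),(757,224),(748,275),(612,248))])
print('block',B.mean(0),B.round(4).tolist(), 'scene top', [plane(s,*S(*p),.07).round(4).tolist() for p in ((56,458),(119,424),(137,438),(75,472))])
h=plane(t,*Q(56,113),.05); print('hook top',h, 'tip scene',plane(s,*S(348,366),0))
d=h-B.mean(0); print('rod yaw',np.degrees(np.arctan2(d[1],d[0])),np.hypot(d[0],d[1]))
E
python3 m.py
```

```text
TL [0.6826 0.3922 0.128 ]
TR [0.6623 0.0847 0.128 ]
BR [0.3833 0.1018 0.128 ]
BL [0.4038 0.4106 0.128 ]
widths 0.2795884067476148 0.3081739632124965 0.309528262310126
mouth [0.52280864 0.09325354 0.128     ] yaw by sides 86.21599626634818 by mouth 86.49892549864117 86.49892549864117
scene legs [array([0.3931, 0.1054, 0.    ]), array([0.6575, 0.0885, 0.    ])]
ring [0.45330853 0.21872598 0.014     ] scene [0.45329341 0.21359053 0.014     ]
cap [0.5905773  0.18758833 0.0115    ] bolt~ [0.52295605 0.28215377 0.01      ]
block [ 0.45500219 -0.3134963   0.07      ] [[0.4713, -0.2885, 0.07], [0.4606, -0.3443, 0.07], [0.4388, -0.3392, 0.07], [0.4494, -0.282, 0.07]] scene top [[0.4431, -0.3441, 0.07], [0.4537, -0.2865, 0.07], [0.4766, -0.2893, 0.07], [0.466, -0.3456, 0.07]]
hook top [ 0.50802447 -0.04902906  0.05      ] tip scene [ 0.50425199 -0.04937155  0.        ]
rod yaw 78.6632329712127 0.26973001487509557
```

```bash
python3 - <<'E'
from bench import *
from h import *
s=read_state(); r=R.from_quat(s['eef_rot']); M=r.as_matrix(); print(M.round(3))
y=M[:,1]; print('jaw yaw',np.degrees(np.arctan2(y[1],y[0])), 'tool down tilt', M[:,0])
E
```

```text
[[-0.     0.261 -0.965]
 [ 0.001 -0.965 -0.261]
 [-1.    -0.001  0.   ]]
jaw yaw -74.88532318647647 tool down tilt [-3.35634434e-04  1.01646859e-03 -9.99999427e-01]
```

```bash
python3 -m inch '[[[0.8,0.8,0,0,0,0.09,0],[1,1,0,0,0,0.09,0],[1,1,0,0,0,0.1767,0],[1,1,0,0,0,0.1767,0],[1,1,0,0,0,0.1767,0],[1,1,0,0,0,0.1767,0],[1,1,0,0,0,0.1767,0],[1,1,0,0,0,0.1767,0],[1,1,0,0,0,0.1767,0]]]' 45
python3 -m inch '[[[0.4,0.4,0,0,0,0,0],[0.8,0.8,0,0,0,0,0],[1,0.9,0,0,0,0,0],[1,0.9,0,0,0,0,0],[1,0.9,0,0,0,0,0],[1,0.9,0,0,0,0,0]]]'
python3 - <<'E'
from bench import *
from h import *
s=read_state(); M=R.from_quat(s['eef_rot']).as_matrix(); print(s['time'],s['ee_pos'],np.degrees(np.arctan2(M[1,1],M[0,1])))
c=get_calibration('wrist'); im=camera('wrist'); cv2.imwrite('pics/w1.png',im[:,:,::-1]); print(c)
import json; json.dump({k:np.asarray(v).tolist() for k,v in c.items()},open('w1.json','w'))
E
```

```text
time: 1.05
ee_pos: [0.2828, -0.4833, 0.2223]
eef_rot: [0.547, 0.449, -0.546, 0.449]
ft_force: [-0.2, -0.3, -0.5]
width: 0.0868
time: 1.65
ee_pos: [0.402, -0.3763, 0.2224]
eef_rot: [-0.547, -0.448, 0.547, -0.448]
ft_force: [0.3, -0.6, -0.6]
width: 0.0871
1.65 [ 0.40203655 -0.37631814  0.22235185] -11.393436115360892
{'fx': 353.1826790134714, 'fy': 353.1826790134714, 'cx': 317.4333540691416, 'cy': 196.27763695213466, 'k1': -0.036925754557285084, 'xyz': array([ 0.41619466, -0.3084212 ,  0.38492108]), 'attitude': array([-0.12867251,  0.01319643, -0.09803941,  0.98674085])}
```

View pics/w1.png

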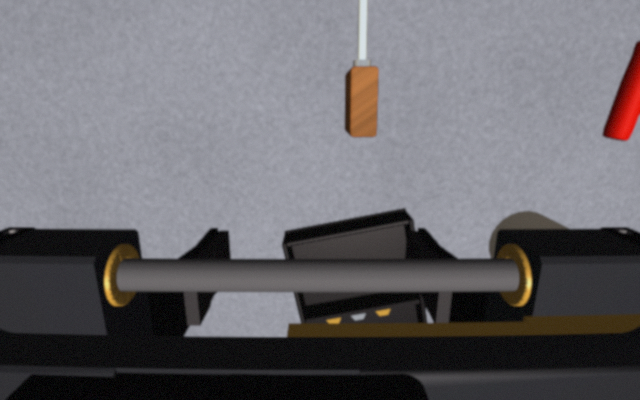

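The wrist view shows the block top at about u 350–378, v 66–136, with the rod running up from (362,60).

```bash
python3 - <<'E'
from bench import *
from h import *
import json
c={k:np.array(v) for k,v in json.load(open('w1.json')).items()}
im=cv2.imread('pics/w1.png')[:,:,::-1]; crop(im,330,0,400,150,5,'w1c.png')
hsv=cv2.cvtColor(im[:,:,::-1].copy(),cv2.COLOR_BGR2HSV); m=cv2.inRange(hsv,(5,90,105),(22,255,255)); m[150:]=0
n,l,st,ce=cv2.connectedComponentsWithStats(m); i=1+st[1:,4].argmax(); print(st[i],ce[i])
p=np.argwhere(l==i)[:,::-1].astype(np.float32); rr=cv2.minAreaRect(p); print(rr)
P=[plane(c,*q,.07) for q in cv2.boxPoints(rr)]; print(np.round(P,4)); P=np.mean(P,0); print('block',P)
a=plane(c,362,5,.05); b=plane(c,363.0,55,.05); print('rod yaw', np.degrees(np.arctan2(*(a-b)[1::-1])), a,b)
E
```

```text
[ 350   66   28   71 1880] [363.34308511 101.12180851]
((363.4999694824219, 100.99998474121094), (26.999996185302734, 69.99998474121094), 0.0)
[[ 0.4386 -0.3419  0.07  ]
 [ 0.4489 -0.2841  0.07  ]
 [ 0.4713 -0.2886  0.07  ]
 [ 0.462  -0.3466  0.07  ]]
block [ 0.45516338 -0.31531307  0.07      ]
rod yaw 81.47883455047861 [ 0.47005912 -0.23496837  0.05      ] [ 0.4639636  -0.27565168  0.05      ]
```

View pics/w1c.png

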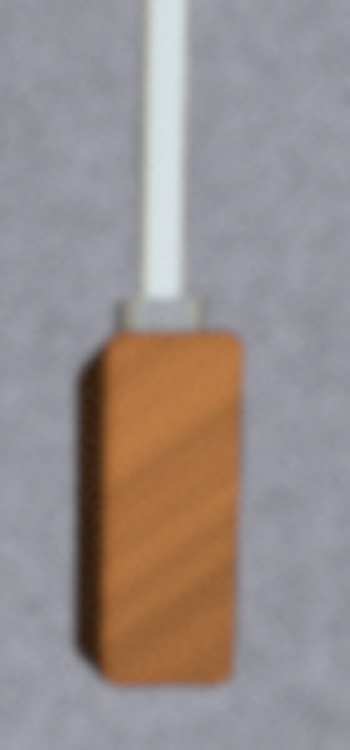

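```bash
python3 -m inch '[[[0.3,0.3,0,0,0,0.0017,0],[0.45,0.51,0,0,0,0.0017,0],[0.45,0.51,-0.4,0,0,0.0017,0],[0.45,0.51,-0.8,0,0,0.0017,0],[0.45,0.51,-0.9,0,0,0.0017,0],[0.45,0.51,-0.9,0,0,0.0017,0],[0.45,0.51,-0.9,0,0,0.0017,0]]]' 45
python3 - <<'E'
from bench import *
from h import *
s=read_state(); print(s['ee_pos'])
for n in('wrist','top'):
  im=camera(n); cv2.imwrite(f'pics/{n}2.png',im[:,:,::-1])
E
```

```text
time: 2.4
ee_pos: [0.4575, -0.3156, 0.1166]
eef_rot: [0.545, 0.45, -0.544, 0.452]
ft_force: [0.7, -1.2, 0.2]
width: 0.0869
[ 0.4574767  -0.31559834  0.11662843]
```

View pics/wrist2.png

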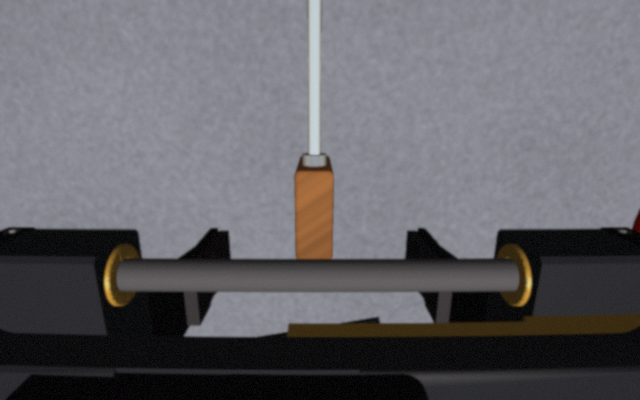

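The rod and block are centred between the fingers (u≈314), with the rod vertical in the view. Descending and gripping.

```bash
python3 -m inch '[[[0,0,-0.3,0,0,0,0],[0,0,-0.6,0,0,0,0],[0,0,-0.755,0,0,0,0],[0,0,-0.755,0,0,0,0],[0,0,-0.755,0,0,0,0.6],[0,0,-0.755,0,0,0,1],[0,0,-0.755,0,0,0,1],[0,0,-0.755,0,0,0,1],[0,0,-0.755,0,0,0,1],[0,0,-0.755,0,0,0,1]]]' 45
python3 -m inch '[[[0,0,0,0,0,0,1],[0,0,0,0,0,0,1],[0,0,0,0,0,0,1]]]' 45
```

```text
time: 3.5
ee_pos: [0.4571, -0.3143, 0.0242]
eef_rot: [0.544, 0.451, -0.544, 0.452]
ft_force: [0.4, 0.8, -0.0]
width: 0.0471
time: 3.8
ee_pos: [0.4569, -0.3141, 0.0239]
eef_rot: [-0.544, -0.451, 0.544, -0.451]
ft_force: [-0.7, -0.2, -1.0]
width: 0.0241
```

```bash
python3 -m inch '[[[0,0,0.05,0,0,0,1],[0,0,0.15,0,0,0,1],[0,0,0.25,0,0,0,1],[0,0,0.25,0,0,0,1],[0,0,0.25,0,0,0,1]]]'
python3 - <<'E'
from bench import *
from h import *
s=read_state(); M=R.from_quat(s['eef_rot']).as_matrix(); print(s['ee_pos'],s['width'],np.degrees(np.arctan2(M[1,1],M[0,1])),s['ft_force'])
im=camera('top'); crop(im,320,160,480,230,5,'t3.png')
im=camera('scene'); crop(im,200,180,360,300,5,'s3.png')
E
```

```text
time: 4.3
ee_pos: [0.4573, -0.3145, 0.0546]
eef_rot: [0.544, 0.451, -0.544, 0.452]
ft_force: [-0.9, 0.9, -0.7]
width: 0.0234
[ 0.45725188 -0.31447792  0.05459201] 0.023401383565330038 -10.666624137497696 [-0.85119028  0.89427228 -0.74467345]
```

View pics/t3.png

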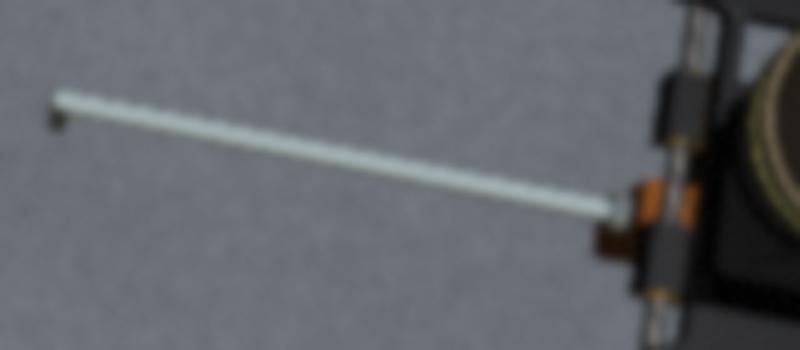

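View pics/s3.png

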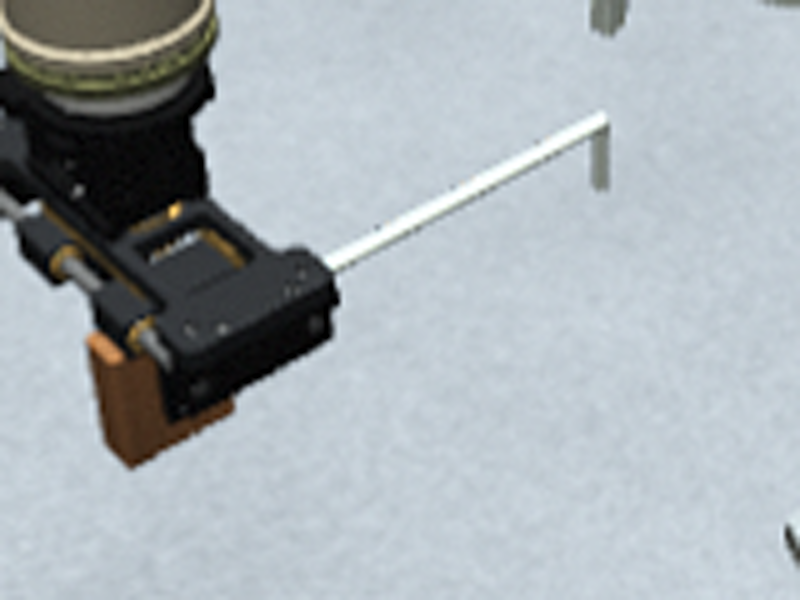

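```bash
cat > tri.py <<'E'
from h import *
def tri(c1,p1,c2,p2):
    o1,d1=ray(c1,*p1);o2,d2=ray(c2,*p2)
    A=np.stack([d1,-d2],1); t=np.linalg.lstsq(A,o2-o1,rcond=None)[0]
    a=o1+d1*t[0];b=o2+d2*t[1]; return (a+b)/2,np.linalg.norm(a-b)
E
python3 - <<'E'
from bench import *
from tri import *
t=get_calibration('top'); s=get_calibration('scene')
Q=lambda x,y:((x+.5)/5-.5+320,(y+.5)/5-.5+160)
S=lambda x,y:((x+.5)/5-.5+200,(y+.5)/5-.5+180)
print('bend',tri(t,Q(60,100),s,S(601,120)))
for z in(.076,.08): print(plane(t,*Q(60,100),z),plane(s,*S(601,120),z))
print('tip',plane(t,*Q(57,126),.03),plane(s,*S(601,189),.03))
print(tri(t,Q(57,126),s,S(601,187)))
E
```

```text
bend (array([ 0.50631376, -0.05033367,  0.07729431]), np.float64(0.00293621464653365))
[ 0.50773101 -0.04942058  0.076     ] [ 0.50437475 -0.05015798  0.076     ]
[ 0.50679453 -0.04922028  0.08      ] [ 0.50756228 -0.05441298  0.08      ]
tip [ 0.50670835 -0.05047248  0.03      ] [ 0.5047199  -0.04988814  0.03      ]
(array([ 0.50582257, -0.05064922,  0.0324779 ]), np.float64(0.0008917412487250709))
```

```bash
python3 -m inch '[[[0,0,0,0,0,0.01,1],[0,0,0,0,0,0.02,1],[0.02,0.1,0,0,0,0.03,1],[0.045,0.25,0,0,0,0.0347,1],[0.045,0.4,0,0,0,0.0347,1],[0.045,0.6,0,0,0,0.0347,1],[0.045,0.8,0,0,0,0.0347,1],[0.045,0.95,0,0,0,0.0347,1],[0.045,1,0,0,0,0.0347,1],[0.045,1,0,0,0,0.0347,1]]]'
python3 - <<'E'
from bench import *
from h import *
s=read_state(); M=R.from_quat(s['eef_rot']).as_matrix(); print(s['ee_pos'],s['width'],np.degrees(np.arctan2(M[1,1],M[0,1])),s['ft_force'])
im=camera('top'); cv2.imwrite('pics/t4f.png',im[:,:,::-1]);crop(im,150,100,310,220,5,'t4.png')
im=camera('scene'); crop(im,280,100,440,220,5,'s4.png')
E
```

```text
time: 5.4
ee_pos: [0.4624, -0.193, 0.054]
eef_rot: [0.492, 0.508, -0.492, 0.508]
ft_force: [-0.4, -0.5, -1.1]
width: 0.0241
[ 0.46240519 -0.19300406  0.05403215] 0.024068249723867084 1.9069845239355825 [-0.36753894 -0.51056571 -1.10684855]
```

View pics/t4.png

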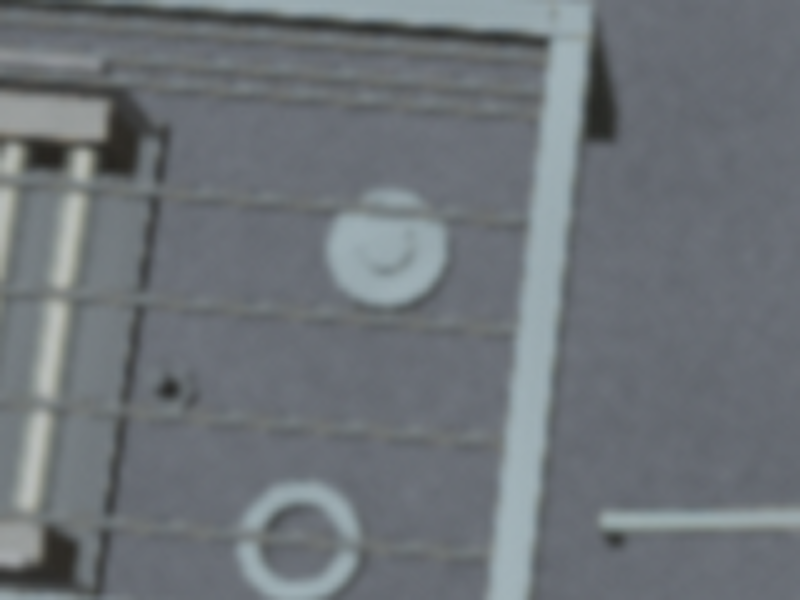

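View pics/s4.png

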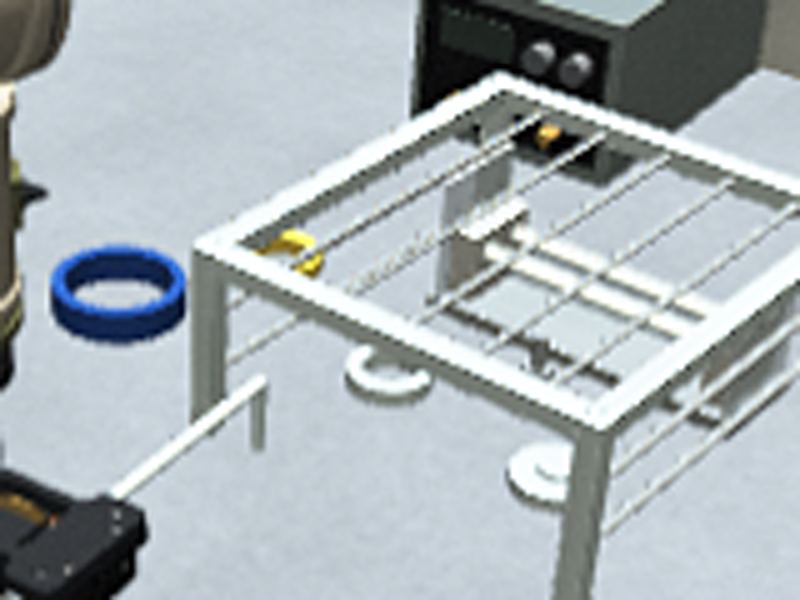

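```bash
python3 - <<'E'
from bench import *
from tri import *
t=get_calibration('top'); s=get_calibration('scene')
Q=lambda x,y:((x+.5)/5-.5+150,(y+.5)/5-.5+100)
S=lambda x,y:((x+.5)/5-.5+280,(y+.5)/5-.5+100)
print('hook top view',plane(t,*Q(606,521),.079),'scene tip',plane(s,*S(258,450),.031),tri(t,Q(606,521),s,S(260,384)))
print('ring top', plane(t,*Q(299,541),.014))
# scene ring top rim: left 346, right 432
print('ring scene', plane(s,*S(389,371),.014), 'left/right',plane(s,*S(346,373),.014),plane(s,*S(432,373),.014))
im=cv2.imread('pics/t4f.png'); hsv=cv2.cvtColor(im,cv2.COLOR_BGR2HSV)
roi=im[185:235,190:232].astype(int); print(roi.shape)
g=cv2.cvtColor(im,cv2.COLOR_BGR2GRAY)[192:226,194:226]
m=(g>125).astype(np.uint8); print('\n'.join(''.join('#' if v else '.' for v in r) for r in m))
E
```

```text
hook top view [0.45354665 0.07623996 0.079     ] scene tip [0.45372122 0.0717339  0.031     ] (array([0.45301052, 0.07550761, 0.07483502]), np.float64(0.0033084186199633854))
ring top [0.45347828 0.21868041 0.014     ]
ring scene [0.45384697 0.21158741 0.014     ] left/right [0.43393998 0.19304091 0.014     ] [0.47629567 0.22632257 0.014     ]
(50, 42, 3)
................................
................................
................................
................................
............#########...........
..........#############.........
.........###############........
........#################.......
......####################......
.....#######........#######.....
.....######..........######.....
....######...........######.....
....#####.............######....
...######..............#####....
....####................####....
.....##.................####....
....####.................###....
...#####................##......
...#####................###.....
...#####...............####.....
....#####.............#####.....
....######...........######.....
....#######.........######......
.....########....#########......
.....####################.......
......##################........
........###############.........
.........############...........
...........#######..............
................................
######..........................
##################..............
##############################..
################################
```

```bash
python3 -m inch '[[[0,0.15,0,0,0,0,1],[0,0.35,0,0,0,0,1],[0,0.55,0,0,0,0,1],[0,0.75,0,0,0,0,1],[0,0.9,0,0,0,0,1],[0,1,0,0,0,0,1],[0,1,0,0,0,0,1]]]'
python3 -m inch '[[[0,0.1,0,0,0,0,1],[0,0.183,0,0,0,0,1],[0,0.183,0,0,0,0,1],[0,0.183,0,0,0,0,1]]]'
python3 - <<'E'
from bench import *
from h import *
s=read_state(); M=R.from_quat(s['eef_rot']).as_matrix(); print(s['ee_pos'],s['width'],np.degrees(np.arctan2(M[1,1],M[0,1])),s['ft_force'])
im=camera('top'); cv2.imwrite('pics/t5f.png',im[:,:,::-1]);crop(im,150,140,310,260,5,'t5.png')
im=camera('scene'); crop(im,280,100,440,220,5,'s5.png')
E
```

```text
time: 6.2
ee_pos: [0.4626, -0.0735, 0.054]
eef_rot: [0.492, 0.508, -0.492, 0.508]
ft_force: [-0.0, 0.0, -1.9]
width: 0.0236
time: 6.6
ee_pos: [0.4624, -0.0524, 0.054]
eef_rot: [0.492, 0.508, -0.492, 0.508]
ft_force: [-0.6, -1.1, -1.9]
width: 0.0237
[ 0.46239742 -0.05236371  0.05395676] 0.02370826956661192 1.8429680000942468 [-0.64933812 -1.05194231 -1.92140114]
```

View pics/t5.png

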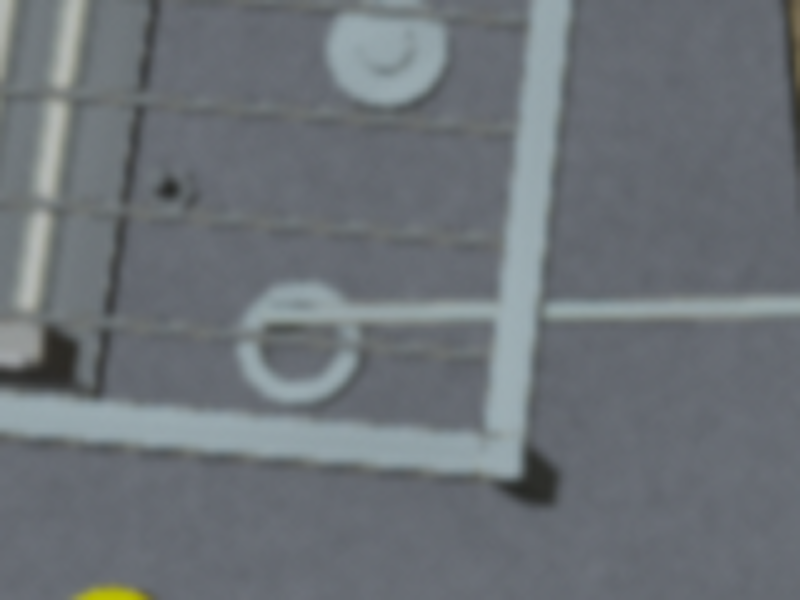

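View pics/s5.png

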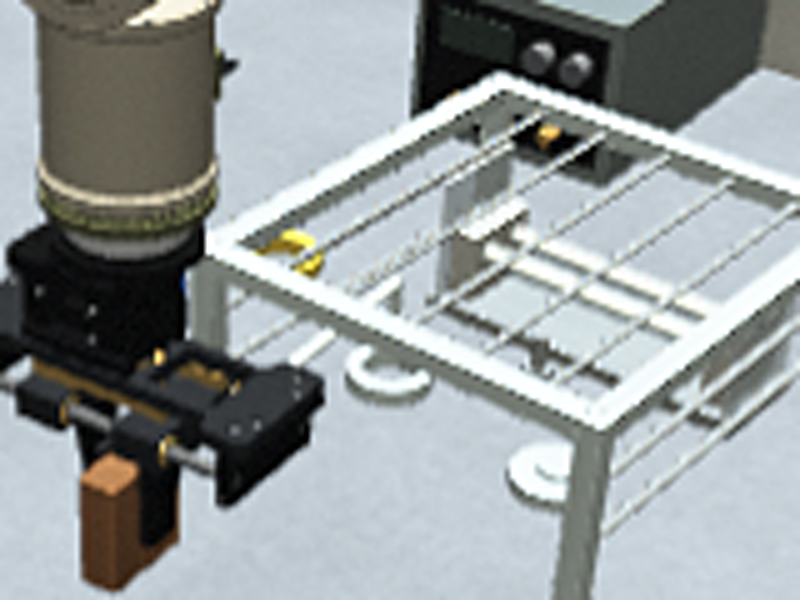

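```bash
python3 - <<'E'
from bench import *
from tri import *
t=get_calibration('top'); s=get_calibration('scene')
Q=lambda x,y:((x+.5)/5-.5+150,(y+.5)/5-.5+140)
S=lambda x,y:((x+.5)/5-.5+280,(y+.5)/5-.5+100)
for e in(258,264): print('hook end',plane(t,*Q(e,316),.079))
print('ring top', plane(t,*Q(299,342),.014))
print('scene bend',plane(s,*S(397,281),.079)); print('pred tip px in crop',[(proj(s,[.4533,y,.031])-[280,100])*5 for y in(.2105,.2155)])
E
```

```text
hook end [0.4532252 0.2209268 0.079    ]
hook end [0.45326757 0.21842255 0.079     ]
ring top [0.45302818 0.218653   0.014     ]
scene bend [0.45445223 0.21221842 0.079     ]
pred tip px in crop [array([386.99157666, 346.43687671]), array([391.40602745, 343.03852083])]
```

The hook axis is within about 2 mm of the ring centre in both views. Lowering it into the hole.

```bash
python3 -m inch '[[[0,0,-0.06,0,0,0,1],[0,0,-0.12,0,0,0,1],[0,0,-0.17,0,0,0,1],[0,0,-0.22,0,0,0,1],[0,0,-0.22,0,0,0,1],[0,0,-0.22,0,0,0,1]]]'
python3 - <<'E'
from bench import *
from h import *
im=camera('scene'); crop(im,280,100,440,220,5,'s6.png')
E
```

```text
time: 7.3
ee_pos: [0.4623, -0.0521, 0.0274]
eef_rot: [0.492, 0.508, -0.492, 0.508]
ft_force: [0.3, -0.1, -1.7]
width: 0.0235
```

View pics/s6.png

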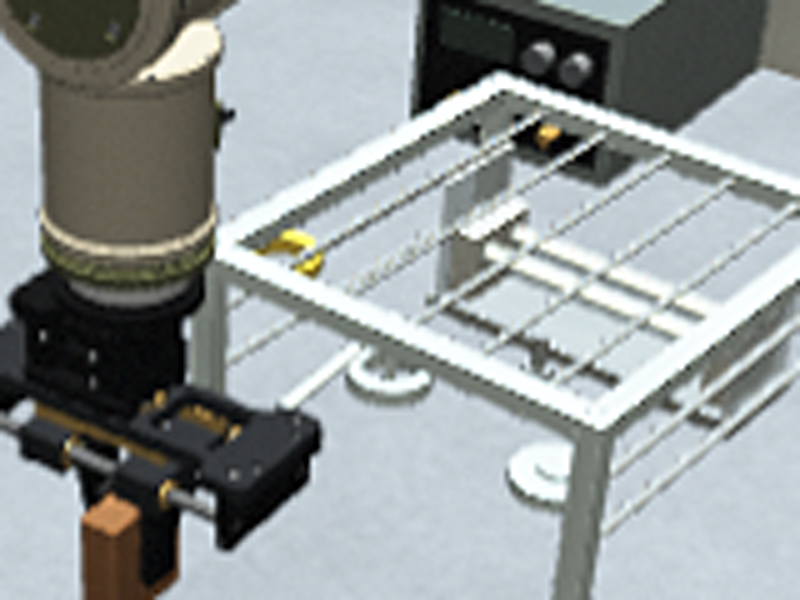

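```bash
python3 -m inch '[[[0,-0.08,0,0,0,0,1],[0,-0.18,0,0,0,0,1],[0,-0.3,0,0,0,0,1],[-0.01,-0.42,0,0,0,0,1],[-0.02,-0.54,0,0,0,0,1],[-0.03,-0.66,0,0,0,0,1],[-0.04,-0.78,0,0,0,0,1],[-0.05,-0.9,0,0,0,0,1],[-0.06,-1,0,0,0,0,1],[-0.06,-1,0,0,0,0,1]]]'
python3 - <<'E'
from bench import *
from h import *
im=camera('top'); crop(im,150,140,310,260,5,'t7.png')
im=camera('scene'); crop(im,280,100,440,220,5,'s7.png')
E
```

```text
time: 8.35
ee_pos: [0.4547, -0.1746, 0.0275]
eef_rot: [0.492, 0.507, -0.493, 0.507]
ft_force: [-0.0, -0.4, -1.6]
width: 0.024
```

View pics/t7.png

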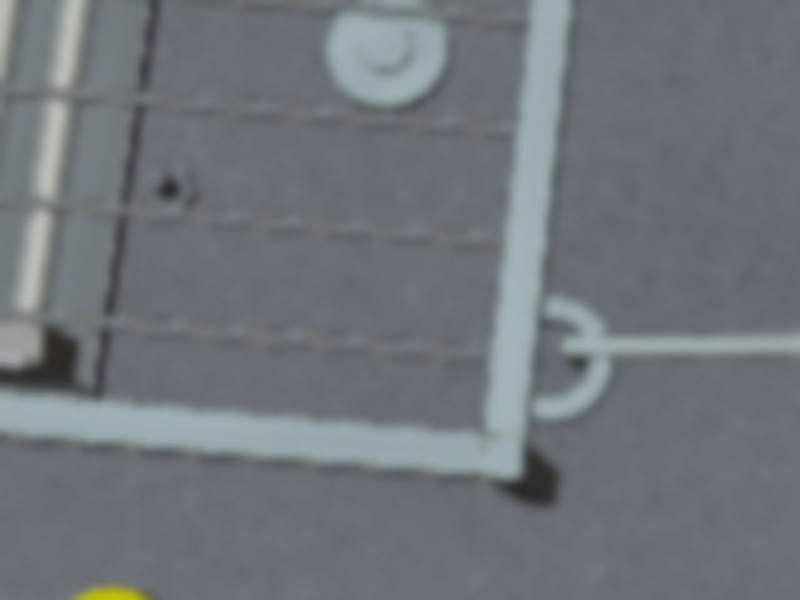

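View pics/s7.png

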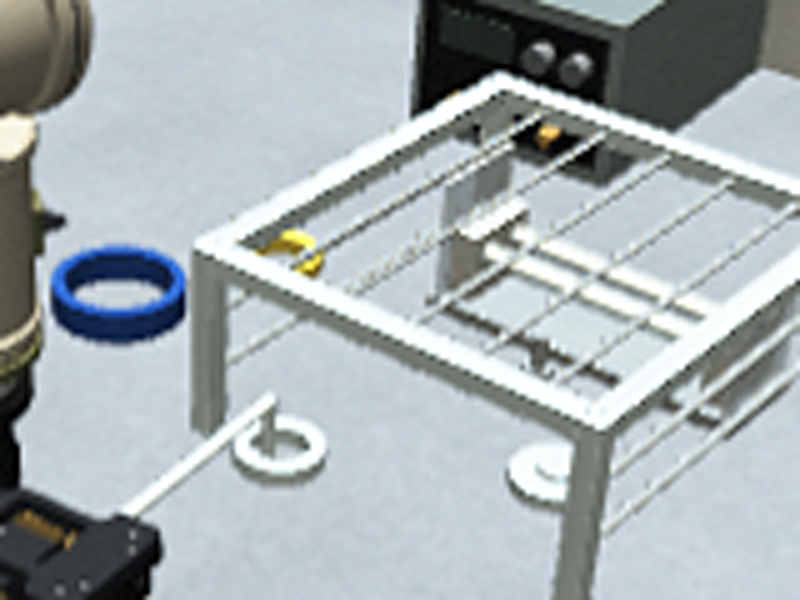

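The ring is hooked and following. It is at the mouth now, with its rim at u≈610 in the top crop, so I'll draw it another ~96 mm and then lift the hook.

```bash
python3 -m inch '[[[0,-0.08,0,0,0,0,1],[-0.01,-0.18,0,0,0,0,1],[-0.02,-0.3,0,0,0,0,1],[-0.03,-0.42,0,0,0,0,1],[-0.04,-0.54,0,0,0,0,1],[-0.045,-0.66,0,0,0,0,1],[-0.05,-0.74,0,0,0,0,1],[-0.05,-0.8,0,0,0,0,1],[-0.05,-0.8,0,0,0,0,1],[-0.05,-0.76,0,0,0,0,1]]]'
python3 - <<'E'
from bench import *
from h import *
im=camera('top'); cv2.imwrite('pics/t8.png',im[:,:,::-1])
im=camera('scene'); crop(im,180,100,440,290,3,'s8.png')
E
```

```text
time: 9.45
ee_pos: [0.4492, -0.2635, 0.0275]
eef_rot: [0.492, 0.508, -0.492, 0.508]
ft_force: [-0.3, 0.2, -0.9]
width: 0.0238
```

View pics/t8.png

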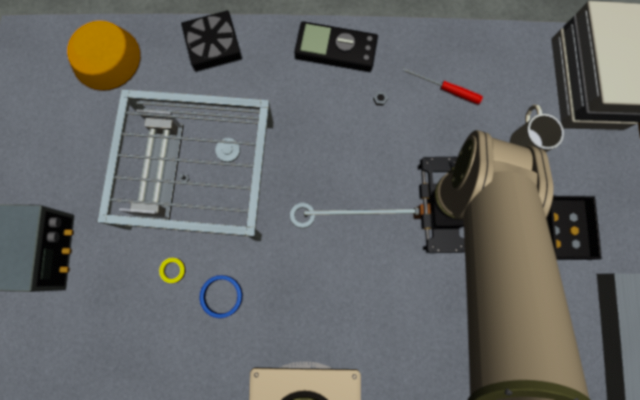

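View pics/s8.png

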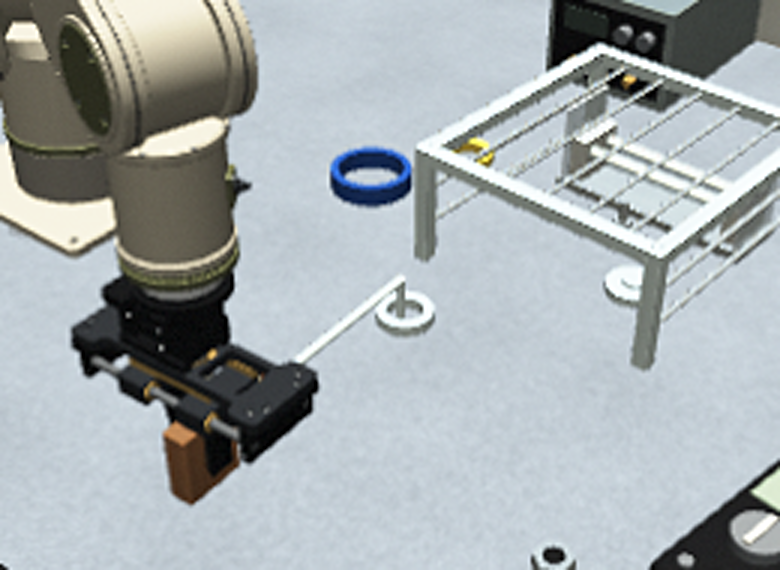

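The ring lies fully in front of the guard, at (302,214) in the top view. Lifting the hook out, moving aside in +x and setting the rod down.

```bash
python3 -m inch '[[[0,0,0.08,0,0,0,1],[0,0,0.2,0,0,0,1],[0,0,0.3,0,0,0,1],[0,0,0.3,0,0,0,1],[0.15,-0.05,0.3,0,0,0,1],[0.35,-0.15,0.3,0,0,0,1],[0.55,-0.25,0.3,0,0,0,1],[0.7,-0.25,0.3,0,0,0,1],[0.7,-0.25,0.3,0,0,0,1],[0.7,-0.25,0.3,0,0,0,1]]]'
python3 - <<'E'
from bench import *
from h import *
im=camera('top'); cv2.imwrite('pics/t9.png',im[:,:,::-1])
im=camera('scene'); crop(im,180,100,440,290,3,'s9.png')
E
```

```text
time: 10.55
ee_pos: [0.5329, -0.2931, 0.0632]
eef_rot: [0.492, 0.508, -0.492, 0.508]
ft_force: [0.2, 0.1, -2.0]
width: 0.0239
```

View pics/s9.png

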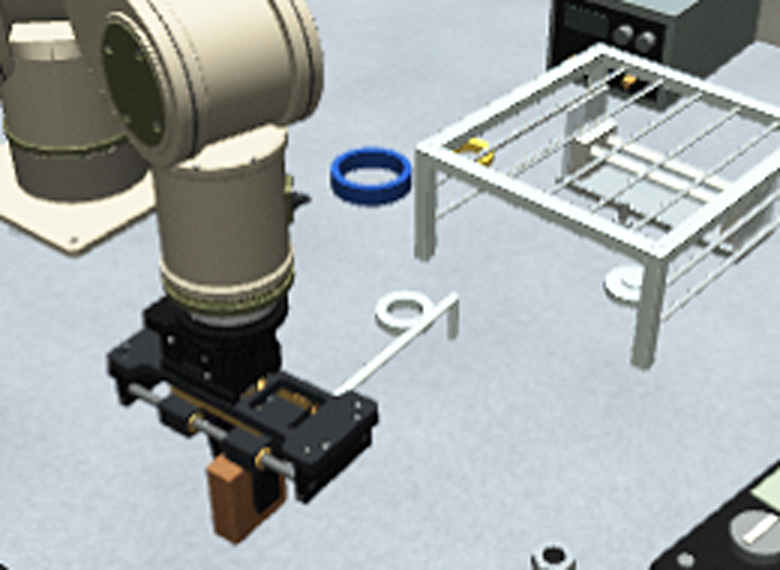

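```bash
python3 -m inch '[[[0,0,-0.1,0,0,0,1],[0,0,-0.2,0,0,0,1],[0,0,-0.26,0,0,0,1],[0,0,-0.29,0,0,0,1],[0,0,-0.31,0,0,0,1],[0,0,-0.32,0,0,0,1],[0,0,-0.32,0,0,0,1],[0,0,-0.32,0,0,0,1]]]'
```

```text
time: 11.45
ee_pos: [0.5334, -0.2935, 0.0255]
eef_rot: [0.492, 0.508, -0.492, 0.508]
ft_force: [-0.0, -0.8, -1.1]
width: 0.0238
```

```bash
python3 -m inch '[[[0,0,-0.005,0,0,0,1],[0,0,-0.01,0,0,0,1],[0,0,-0.01,0,0,0,1],[0,0,-0.01,0,0,0,1]]]'
```

```text
time: 11.85
ee_pos: [0.5332, -0.2935, 0.024]
eef_rot: [0.492, 0.508, -0.492, 0.508]
ft_force: [0.5, 0.1, -1.1]
width: 0.0233
```

Back at the grasp height (z=0.024), so I'll release and rise.

```bash
python3 -m inch '[[[0,0,0,0,0,0,0.8],[0,0,0,0,0,0,0.5],[0,0,0,0,0,0,0.2],[0,0,0,0,0,0,0],[0,0,0,0,0,0,0],[0,0,0,0,0,0,0]]]'
python3 -m inch '[[[0,0,0.1,0,0,0,0],[0,0,0.3,0,0,0,0],[0,0,0.6,0,0,0,0],[0,0,0.9,0,0,0,0],[0,0,1,0,0,0,0],[0,0,1,0,0,0,0]]]'
python3 -m inch '[[[0,-0.3,0.3,0,0,0,0],[0,-0.7,0.5,0,0,0,0],[0,-1,0.5,0,0,0,0],[0,-1,0.5,0,0,0,0],[0,-1,0.5,0,0,0,0]]]'
python3 - <<'E'
from bench import *
from h import *
im=camera('top'); cv2.imwrite('pics/t10.png',im[:,:,::-1])
im=camera('scene'); crop(im,180,100,440,290,3,'s10.png')
E
```

```text
time: 12.45
ee_pos: [0.5332, -0.2934, 0.024]
eef_rot: [0.492, 0.508, -0.492, 0.508]
ft_force: [1.0, -1.3, -0.7]
width: 0.0561
time: 13.05
ee_pos: [0.5344, -0.2939, 0.1467]
eef_rot: [0.492, 0.506, -0.492, 0.509]
ft_force: [-1.0, -0.4, -0.8]
width: 0.0865
time: 13.55
ee_pos: [0.5323, -0.4139, 0.2018]
eef_rot: [0.492, 0.509, -0.492, 0.507]
ft_force: [0.6, 1.1, 0.7]
width: 0.0867
```

View pics/s10.png

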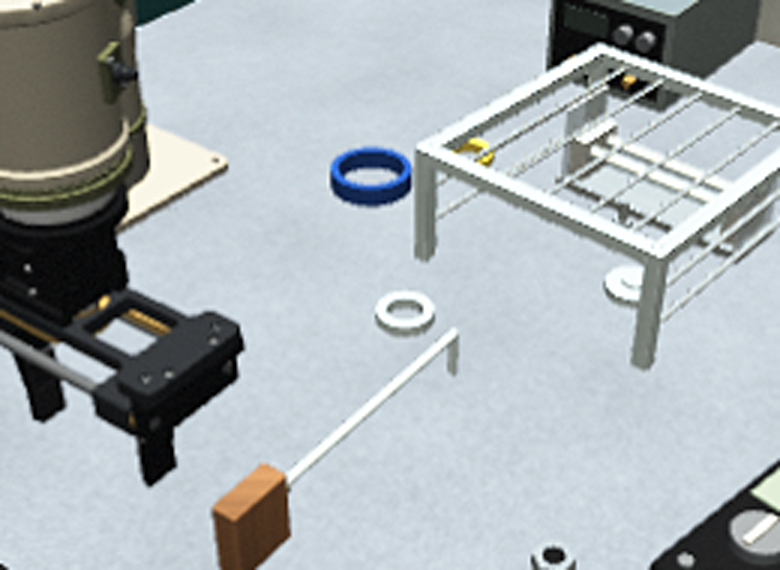

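View pics/t10.png

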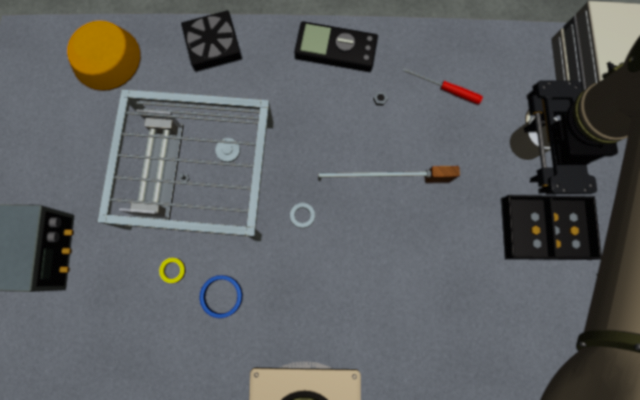

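```bash
python3 - <<'E'
from bench import *
from h import *
t=get_calibration('top')
g=cv2.cvtColor(cv2.imread('pics/t10.png'),cv2.COLOR_BGR2GRAY)
def c(x0,y0,x1,y1,z):
    m=(g[y0:y1,x0:x1]>125).astype(np.uint8); k,_=cv2.findContours(m,cv2.RETR_EXTERNAL,cv2.CHAIN_APPROX_NONE); k=max(k,key=cv2.contourArea)
    (u,v),r=cv2.minEnclosingCircle(k); return plane(t,u+x0,v+y0,z),r
print('ring',c(284,196,318,232,.014)); print('hook',plane(t,320,176,.05)); 
g=cv2.cvtColor(cv2.imread('pics/top0.png'),cv2.COLOR_BGR2GRAY);a=c(212,134,243,165,.011)
g=cv2.cvtColor(cv2.imread('pics/t10.png'),cv2.COLOR_BGR2GRAY);print('cap before/after',a,c(212,134,243,165,.011))
s=read_state(); print(s['ft_force'],s['joint_vel'].round(3) if hasattr(s['joint_vel'],'round') else s['joint_vel'],s['time'])
print(close_job())
E
```

```text
ring (array([0.44200444, 0.01258236, 0.014     ]), 12.558382987976074)
hook [ 0.52140223 -0.02554124  0.05      ]
cap before/after (array([0.59102115, 0.18821973, 0.011     ]), 12.032271385192871) (array([0.59102115, 0.18821973, 0.011     ]), 12.032271385192871)
[-0.3840179   0.04734984  0.48260854] [-0.008 -0.014 -0.004  0.001  0.003 -0.     0.002] 13.65
the job is handed in; nothing more can be done
None
```

The ring is out on the open bench, and I handed the job in at 13.65 s of the 48 s allowed. I gripped the rod by its block, reached in through the mouth over the ring, and lowered the hook into the hole. Then I drew the ring out, lifted the hook clear and set the rod down to one side.

Last checks:
- **Ring:** its centre is at about (0.442, 0.013). Its rear edge is at y ≈ 0.041, about 57 mm in front of the guard face.
- **Cap:** it sits at the same position before and after.
- **Rod:** it stands on its block, and the hook at (0.521, −0.026) is about 120 mm clear of the guard.
- **Robot:** the gripper is open and raised well away from the rod. The wrist readings I took stayed at about 2 N or less.

The one disagreement was that the top and scene cameras differed by about 5 mm along y, for both ring and hook. It mostly cancelled in the relative aiming, and the hook went in without contact.

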